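# Raise the stage heater by four clicks

### The job

Set the stage heater four steps warmer: with a fingertip, push the upright tab of the black dial on the white controller round clockwise (seen from above) by exactly four clicks from where it stands now, and only then press the round green button on the controller all the way in and let it come out again. Work gently, do not pinch the tab or pick anything up, and leave everything else standing as it is.

Things in the scene. Friction and masses are not known exactly. Their poses are not given: they have to be found in the camera images.
- controller: White box, 140 x 190 mm (its own x, y), 45 mm high, fixed to the bench. Origin: centre of its underside; x points away from the operator's side, y to the operator's left, z up. On top: the dial (axis at x 0, y +35 mm), the green button (x -35, y -62 mm) and a flat green display that does nothing (x +30, y -56 mm). Eight black ticks round the dial mark its eight click stops.
- dial (a joint): Dial angle in rad, growing clockwise seen from above. Click stops every 30 degrees (0.5236 rad) at 0, 0.524 ... 3.665, end stops just beyond the first and last; starts in the second. A spring holds each stop: pushed slowly, the tab resists with about 4 N on leaving a stop, then less, and half-way (15 degrees) the dial snaps on into the next stop by itself and stays there.
- dial_centre (a point): Point on the dial's vertical axis at the height of the dial's flat top face, 62 mm above the bench. The black dial is a disc of 45 mm radius, 14 mm thick. Seen from above, the tab's direction from the axis is 105 degrees counterclockwise from the controller's x axis, minus the joint value.
- dial_tab (a point): Middle of the upright finger tab on the dial, 36 mm from the dial's axis, 9 mm above the disc's top face (71 mm above the bench). The tab is 16 mm long radially, 13 mm thick along the turning direction with an orange pad on each of these two faces, and stands 20 mm above the disc (top 82 mm above the bench); the rest of the disc's top is clear to 3 mm. Pressing both pads at once is pinching.
- button (a joint): Travel of the green push button in m: 0 out, 0.006 fully in; springs back. Fully in takes 5 N.
- button_top (a point): Centre of the top face of the green push button (24 mm diameter, in a grey housing), pressed straight down.
- timer: Small white timer, 58 x 64 x 18 mm, loose, bystander. Origin under its centre.
- cover_glass_pack: Small white box, 26 x 26 x 12 mm, loose, bystander. Origin under its centre.
- small_blue_bottle: Dark blue bottle, 54 mm diameter, 95 mm high, loose, standing beside the controller, bystander. Origin under its centre.

How it is judged (in metres and radians):
On the way, in this order (a step that is already met when the one before it is completed fails the run):
1. the dial rests in the fourth click stop clockwise from its starting stop (distance of dial_tab from where it was at the start of the episode between 0.0593 and 0.065 m and velocity of joint dial between -0.3 and 0.3 rad/s), for 0.2 s.
2. the green button is pressed in (distance of dial_tab from where it was at the start of the episode between 0.0593 and 0.065 m and value of joint button above 0.0045 m), for 0.05 s.
At the end, for the whole second after the job is handed in: The dial rests in the click stop four clicks clockwise from the one it started in (its tab within about 8 degrees of 120 degrees of turn), the button has been pressed in at least 4.5 mm after that and is out again, and the loose things are within 20 mm of where they stood, the bottle upright (distance of dial_tab from where it was at the start of the episode between 0.0593 and 0.065 m and velocity of joint dial between -0.05 and 0.05 rad/s and value of joint button below 0.0015 m and distance of each of timer, cover_glass_pack, small_blue_bottle from where it was at the start of the episode below 0.02 m and angle between small_blue_bottle's own z axis and vertical below 0.2 rad); the robot touches nothing.
It fails at once if the green button is pressed while the dial is not in the fourth click stop (value of joint button above 0.003 m and not (distance of dial_tab from where it was at the start of the episode between 0.0593 and 0.065 m)).
It fails at once if the tab is pinched: the fingers press on both of its pads at once (contact force between the fingers and dial_c2 above 2 N and contact force between the fingers and dial_c3 above 2 N).
It fails at once if the controller, dial or button is rammed with more than 40 N (contact force between the fingers and controller above 40 N).
It fails at once if a loose thing is pushed away, lifted or carried (distance of any of timer, cover_glass_pack, small_blue_bottle from where it was at the start of the episode above 0.03 m).
It also fails if it takes over 48 s, if anything falls off the work surface, if the arm or the gripper's body presses on something with over 40 N, if the wrist force passes 120 N, or if a joint passes its speed limit or range.

### The arm

A 7-joint arm with a two-finger parallel gripper is mounted at the origin on a cart in front of the work surface, level with it; the furniture and walls round the work are solid. World frame = base frame: x ahead of the robot, y to its left, z up, the work surface at z = 0. Lengths are in mm, angles in rad, forces in N, time in s.
With the tool pointing down it reaches from about 400 to 875 mm from the base axis. Payload 19.3 kg.
Tool frame: the origin (TCP) lies at the very end of the fingers, on their centre line; the grasp point (between the pads) lies 19 mm behind it (grip_point_offset is the z of the grasp point in the tool frame, in mm); z points along the fingers, y is the line along which they close (so a half turn about z gives the same grasp; the last joint's range is limited). The gripper opens to 85 mm and grips with 20 to 120 N. Pads are 22 mm wide; open, the fingers measure 114 mm over their backs; the gripper's body (76 mm by 85 mm) begins 54 mm behind the grasp point. The pads swing forward as they close: fully open they stand 13 mm farther back than shut.
Start: joints at [-1.396, 0.521, -0.036, 1.599, 0.021, 1.021, -0.113], TCP at [151.496, 606.353, 231.291] pointing down, gripper open.
Joint ranges: [-2.91, 2.91], [-0.3, 2.13], [-1.5, 1.42], [0.17, 2.43], [-1.26, 4.41], [0.16, 1.93], [-2.52, 2.52]. Speed limits (rad/s): [1.89, 1.89, 2.39, 2.39, 3.01, 3.01, 3.01].

### API

Orientations are given as a 3x3 rotation matrix whose columns are the frame's x, y, z axes.
In Python, from workcell import movep, movel, goto_joints, open_gripper, clamp, wait, inverse_kinematics, read_state, camera, PlanningError, finish_job, grip_point_offset gives the robot as it stands. Calls block until the motion is done:
- movep(position, orientation): joint-space move of the TCP to a pose.
- movel(position, frame=None, max_speed=150, guard=None): straight line of the TCP; frame=None keeps the orientation; max_speed is the mean speed in mm/s. With guard (N) it stops when the force on the tool has changed by that much, and returns True; else False.
- goto_joints(angles): joint-space move.
- open_gripper() and clamp(): open the fingers fully, or close them until they stop; the grip force is fixed at half the most.
- wait(seconds).
- inverse_kinematics(position, orientation): joint angles nearest the present ones, or None.
- read_state(): the state.
- camera(name): name is "side" or "top"; returns a dict with "image" (420x560x3 uint8, blue, green, red), "range_z" (420x560 float32, mm along the optical axis (not along the pixel's ray), 0 where there is no reading), "fx", "fy", "cx", "cy" (pixels), "cam_to_world" (4x4, takes a point from camera to world coordinates). Camera axes: x right, y up, looking along -z (the intrinsics and any distortion apply to the point x, -y, -z); pixel columns grow to the right and rows downward; lengths in mm; the calibration is good to about 2 mm. A picture is of the moment at which its call begins.
A pose or a line that the arm cannot do raises PlanningError and nothing moves.
- finish_job(): hands the job in; it is judged then, once.
The state is a dict: "time": time; "qpos": joint angles; "qvel": joint speeds; "joint_efforts": joint torques, N m; "eef_pos": TCP position; "tool_rot": TCP orientation; "ft_force": force on the tool from outside, world axes, zero at the start; "torque": the same for the moment, N m; "finger_gap": finger opening in mm; "gripper_force": force on a finger pad.
Only numpy, scipy, OpenCV 4.12 (cv2) and the standard library are available. Lean on these libraries where they do the work, as an engineer would, in place of code of your own. Each camera call takes 0.05 s, during which the arm holds its last target. There are 200 camera calls.

## Working session

There is one attempt and no reset: what is moved stays moved. The work goes in short steps, each a Python script; the robot and the scene stay as the last script left them, time stands still between calls to the robot, and variables do not carry over. Pictures are saved under pics/ and viewed, at most 10 in all, crops included, and the job is handed in when it is done.

```bash
mkdir -p pics; ls; python3 - <<'E'
from workcell import *
import cv2,numpy as np
for n in("top","side"):
    c=camera(n);cv2.imwrite(f"pics/{n}0.png",c["image"]);print(n,c["fx"],c["fy"],c["cx"],c["cy"],np.round(c["cam_to_world"],3).tolist(),[k for k in c]);np.savez(n+".npz",**{k:v for k,v in c.items()})
s=read_state();print(s["time"],s["eef_pos"],s["tool_rot"],s["finger_gap"],s["ft_force"])
E
```

```text
pics
top 483.60276016007833 483.60276016007833 279.3625805503888 211.19836425176723 [[-0.028, 0.993, -0.119, 360.646], [-1.0, -0.029, -0.004, -240.546], [-0.007, 0.118, 0.993, 935.64], [0.0, 0.0, 0.0, 1.0]] ['image', 'range_z', 'fx', 'fy', 'cx', 'cy', 'cam_to_world']
side 445.549888474725 445.549888474725 274.51927599792623 212.9543336014739 [[0.999, -0.011, 0.052, 529.822], [0.051, 0.508, -0.86, -1008.768], [-0.017, 0.861, 0.508, 503.713], [0.0, 0.0, 0.0, 1.0]] ['image', 'range_z', 'fx', 'fy', 'cx', 'cy', 'cam_to_world']
0.1 [151.4267196  606.06848996 230.77773282] [[-9.70190467e-01  2.42343614e-01 -1.73979323e-04]
 [ 2.42343664e-01  9.70189940e-01 -1.01429563e-03]
 [-7.70150804e-05 -1.02622274e-03 -9.99999470e-01]] 85.50416720155928 [ 0.54922457  0.14166508 -0.51716783]
```

View pics/top0.png

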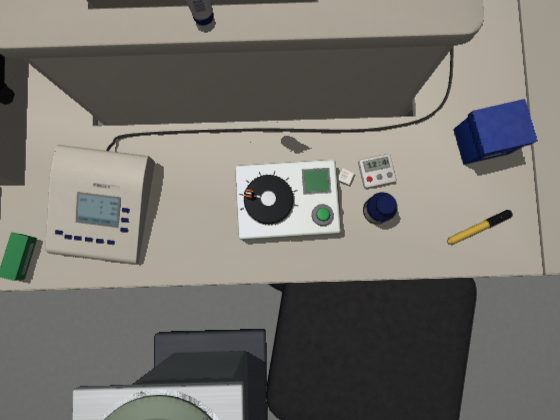

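View pics/side0.png

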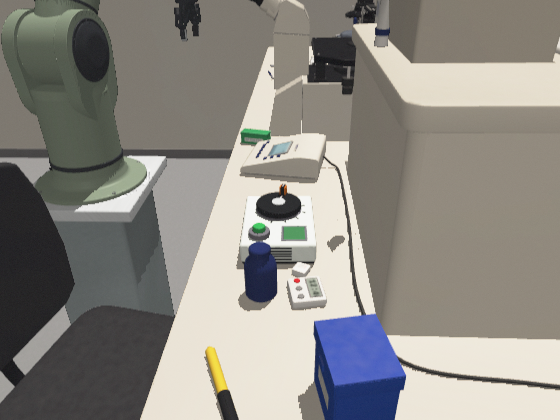

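The top view shows the controller at about (288,200), with the dial at (269,198), the orange tab at (249,195) and the green button at (322,214). The bottle is at (381,207). The side view agrees, with the bottle, pack and timer on the -y side of the controller.

```bash
cat > vis.py <<'E'
import cv2,numpy as np
def ray(c,uv,z):
    uv=np.atleast_2d(uv).astype(float);T=c["cam_to_world"]
    d=np.c_[(uv[:,0]-c["cx"])/c["fx"],-(uv[:,1]-c["cy"])/c["fy"],-np.ones(len(uv))]@T[:3,:3].T
    return T[:3,3]+d*((z-T[2,3])/d[:,2])[:,None]
def big(m):
    k=cv2.findContours(m.astype(np.uint8),cv2.RETR_EXTERNAL,cv2.CHAIN_APPROX_NONE)[0]
    return max(k,key=cv2.contourArea)[:,0,:]
def masks(c,roi):
    x0,x1,y0,y1=roi;h=cv2.cvtColor(c["image"],cv2.COLOR_BGR2HSV).astype(int);H,S,V=h[...,0],h[...,1],h[...,2]
    R=np.zeros(H.shape,bool);R[y0:y1,x0:x1]=1
    return R,H,S,V
def tabpt(c,roi,z=75):
    R,H,S,V=masks(c,roi);m=R&((H<15)|(H>172))&(S>110)&(V>60)
    v,u=np.nonzero(m);return m.sum(),ray(c,[u.mean(),v.mean()],z)[0] if m.any() else None
E
python3 - <<'E'
import numpy as np,cv2
from vis import *
rois={"top":(225,350,150,250),"side":(235,325,180,265)}
for n in("top","side"):
    c=dict(np.load(n+".npz"));R,H,S,V=masks(c,rois[n])
    d=big(R&(V<60)&(S<120)) ; P=ray(c,d,62)[:,:2].astype(np.float32)
    e=cv2.minEnclosingCircle(P); print(n,"dial",e,"fit",cv2.fitEllipse(cv2.convexHull(P)))
    g=(R&(H>45)&(H<85)&(S>120)&(V>90)); 
    k=cv2.findContours(g.astype(np.uint8),0,1)[0]
    for q in k:
        if cv2.contourArea(q)>15:
            print(" green",cv2.contourArea(q),np.round(ray(c,q[:,0].mean(0),58)[0],1), "rng z", [round(float(c["range_z"][int(q[0,0,1]),int(q[0,0,0])]),1)])
            
    print(" tab",tabpt(c,rois[n]))
    if n=="top":
        w=big(R&(V>165)&(S<60));P=ray(c,w,45)[:,:2].astype(np.float32);r=cv2.minAreaRect(P);print(" box",r,cv2.boxPoints(r).round(1).tolist())
        # depth map heights
        v,u=np.mgrid[150:250,225:400];z=c["range_z"][150:250,225:400]
        X=np.stack([(u-c["cx"])/c["fx"]*z,-(v-c["cy"])/c["fy"]*z,-z],-1)@c["cam_to_world"][:3,:3].T+c["cam_to_world"][:3,3]
        np.save("X.npy",X)
        for uu,vv in((322,214),(268,198),(280,205),(250,195),(290,230),(290,245),(316,180),(381,207)): print((uu,vv),X[vv-150,uu-225].round(1))
E
python3 -c "
import cv2
for n,r in(('top',(150,250,225,410)),('side',(170,310,230,340))):
    i=cv2.imread(f'pics/{n}0.png')[r[0]:r[1],r[2]:r[3]];cv2.imwrite(f'pics/{n}c.png',cv2.resize(i,None,fx=4,fy=4,interpolation=2))"
```

```text
top dial ((487.4677429199219, -217.5883026123047), 45.59575653076172) fit ((487.7689514160156, -217.92784118652344), (88.76976776123047, 90.25225067138672), 138.8915557861328)
 green 100.0 [ 458.7 -315.8   58. ] rng z [874.6]
 tab (np.int64(37), array([ 497.79751916, -181.89266832,   75.        ]))
 box ((489.48980712890625, -251.9228973388672), (233.46499633789062, 186.16856384277344), 88.28484344482422) [[393.0, -365.79998779296875], [579.0, -371.3999938964844], [586.0, -138.0], [399.8999938964844, -132.5]]
(322, 214) [ 457.1 -314.2   65.9]
(268, 198) [ 489.8 -217.2   61.8]
(280, 205) [ 476.6 -238.7   59. ]
(250, 195) [ 493.6 -185.5   79. ]
(290, 230) [ 431.4 -255.8   45.9]
(290, 245) [ 4.060e+02 -2.557e+02  2.000e-01]
(316, 180) [ 524.  -307.4   42.8]
(381, 207) [ 463.2 -415.4   94.8]
side dial ((492.4271240234375, -216.0634765625), 65.34259796142578) fit ((490.3443908691406, -219.4602508544922), (87.5217056274414, 130.91265869140625), 0.38769033551216125)
 green 84.5 [ 457.  -309.4   58. ] rng z [825.3]
 tab (np.int64(39), array([ 499.04350469, -187.85256348,   75.        ]))
```

View pics/topc.png

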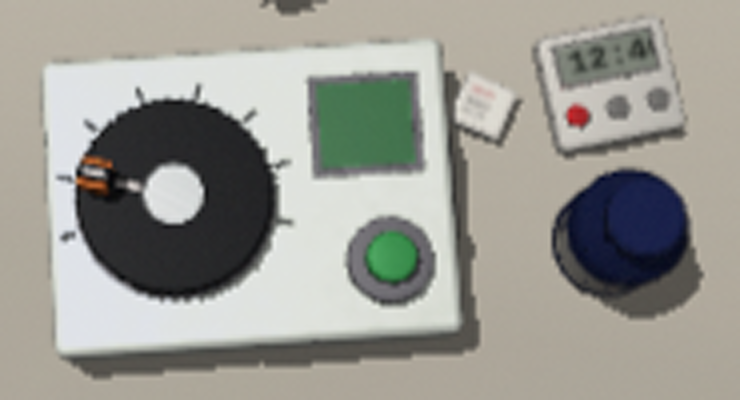

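The crop shows the tab in the second tick from the lower left. The dial centre is at about (488,-217.7), the yaw is about +2° and the button is at about (457,-315). Next I check heights and IK.

```bash
cat > plan.py <<'E'
import numpy as np
C=np.array([488.,-217.8]);YAW=np.radians(2)
def pose(turn,back,z,mode,skew=0,r=36):
    """finger centre 'back' mm behind the tab middle, for a dial turn (deg) from the start stop"""
    a=np.radians(75-turn)+YAW;e=np.array([np.cos(a),np.sin(a)]);t=np.array([np.sin(a),-np.cos(a)])
    p=C+r*e-back*t
    return np.r_[p,z],down(np.arctan2(t[1],t[0])+np.radians(mode+skew))
def down(h):
    x=np.array([np.cos(h),np.sin(h),0]);z=np.array([0,0,-1.]);return np.c_[x,np.cross(z,x),z]
E
python3 - <<'E'
from plan import *
from workcell import *
X=np.load("X.npy");c=dict(np.load("top.npz"))
for du in range(-16,17,3): print(du,X[214-150,322+du-225].round(1),end=" ")
print()
for v in(140,130,120,110,100,80,60,45,30):
    z=c["range_z"][v,290];T=c["cam_to_world"];print(v,(T[:3,:3]@(z*np.array([(290-c["cx"])/c["fx"],-(v-c["cy"])/c["fy"],-1]))+T[:3,3]).round(0),end=" ")
print()
for mode in(0,90,180,270):
    print(mode)
    for tn in(0,30,60,90,115):
        q=inverse_kinematics(*pose(tn,20,67,mode));print("  ",tn,None if q is None else np.round(q,2))
E
```

```text
-16 [ 460.5 -286.4   43.4] -13 [ 460.4 -292.1   42.7] -10 [ 458.9 -296.9   54.2] -7 [ 458.4 -302.2   57.3] -4 [ 457.3 -306.9   66.4] -1 [ 457.3 -312.5   64.5] 2 [ 457.  -317.8   65.9] 5 [ 456.5 -322.9   68.9] 8 [ 457.9 -329.8   54.8] 11 [ 457.7 -335.2   55.6] 14 [ 458.6 -341.8   45.4] 
140 [ 613. -262.    3.] 130 [ 632. -263.    7.] 120 [ 656. -263.   -5.] 110 [ 661. -263.   42.] 100 [ 662. -262.   95.] 80 [ 663. -261.  186.] 60 [ 662. -260.  263.] 45 [ 650. -258.  336.] 30 [ 663. -258.  349.] 
0
   0 [-0.17  0.69  0.58  2.05 -0.67  0.6  -0.93]
   30 [-0.41  0.92  1.01  2.01 -1.07  0.87 -1.11]
   60 [-0.47  1.11  1.22  1.96 -1.24  1.1  -1.52]
   90 [-0.43  1.13  1.22  1.91 -1.23  1.12 -2.04]
   115 [ 0.88  0.82 -0.87  1.83  0.8   0.89  2.1 ]
90
   0 [-0.13  0.67  0.51  2.05 -0.59  0.57  0.57]
   30 [-0.18  0.71  0.59  2.   -0.66  0.63  0.1 ]
   60 [-0.18  0.75  0.62  1.94 -0.68  0.67 -0.41]
   90 [-0.17  0.78  0.65  1.9  -0.71  0.71 -0.9 ]
   115 [-0.32  0.97  1.01  1.89 -1.05  0.93 -1.02]
180
   0 [ 0.13  0.6   0.15  2.03 -0.17  0.52  1.74]
   30 [ 0.    0.64  0.31  1.99 -0.35  0.56  1.38]
   60 [-0.07  0.69  0.44  1.94 -0.49  0.62  0.99]
   90 [-0.11  0.74  0.55  1.9  -0.61  0.67  0.59]
   115 [-0.13  0.78  0.64  1.88 -0.69  0.72  0.25]
270
   0 [-0.49  1.08  1.22  2.06 -1.25  1.06 -1.97]
   30 [ 0.71  0.7  -0.66  1.95  0.64  0.72  2.05]
   60 [ 0.21  0.64  0.04  1.92 -0.04  0.58  2.15]
   90 [ 0.15  0.67  0.17  1.88 -0.18  0.61  1.78]
   115 [ 0.09  0.69  0.3   1.87 -0.32  0.63  1.49]
```

```bash
python3 - <<'E'
from plan import *
from workcell import *
s=read_state();clamp()
movep([105,425,231],s["tool_rot"])
p,R=pose(0,38,150,180)
movep(p+[-30,0,60],R)
movel(p,max_speed=150)
s=read_state();print(s["time"],s["eef_pos"],p,s["qpos"].round(2),s["finger_gap"],s["ft_force"])
import cv2
for n in("top","side"): cv2.imwrite(f"pics/{n}1.png",camera(n)["image"])
i=cv2.imread("pics/side1.png")[100:290,190:350];cv2.imwrite("pics/side1c.png",cv2.resize(i,None,fx=3,fy=3,interpolation=2))
E
```

```text
4.6667 [ 458.80602177 -174.44139493  150.37890709] [ 459.07217549 -174.1745376   150.        ] [-0.34  0.57  0.82  2.05 -0.6   0.77  2.19] 0.12357448941329781 [-0.54956421 -1.09994216  0.37200763]
```

View pics/side1c.png

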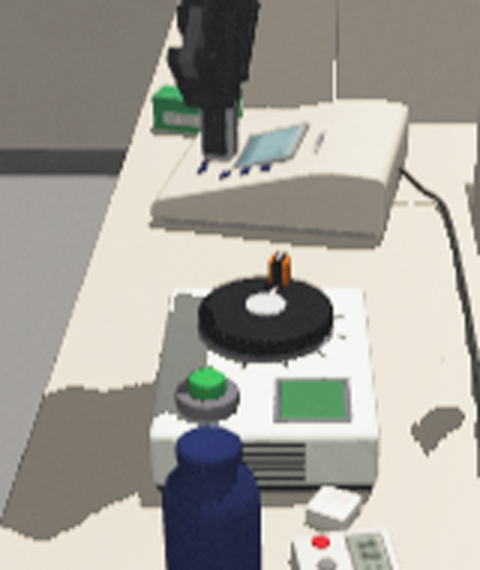

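The closed fingertip, at (220,150) in the crop, hangs behind the tab, which is at (280,268). I descend and touch the tab.

```bash
python3 - <<'E'
from plan import *
from workcell import *
p,R=pose(0,38,68,180)
print(movel(p,R,max_speed=80,guard=6))
p,R=pose(0,12,68,180)
h=movel(p,R,max_speed=20,guard=2)
s=read_state();d=s["eef_pos"]-p
a=np.radians(75)+YAW;t=np.array([np.sin(a),-np.cos(a)])
print(h,s["time"],s["eef_pos"],"back at contact",12-d[:2]@t,s["ft_force"],s["qpos"].round(2))
E
```

```text
False
True 7.025 [ 481.87293093 -179.34765682   67.66038175] back at contact 14.619927830561931 [-0.02951774  0.16502127 -0.08927831] [-0.22  0.72  0.66  2.04 -0.74  0.64  2.29]
```

```bash
python3 - <<'E'
from plan import *
from workcell import *
from vis import *
f=[]
for tn in(8,16,24,32,40,48,56,64,72,80):
    p,R=pose(tn,16,68,180); 
    movel(p,R,max_speed=25); s=read_state();f.append((tn,*s["ft_force"].round(1),*(s["eef_pos"]-p).round(1)))
print(*f,sep="\n");print(s["time"])
p,R=pose(75,24,68,180);movel(p,R,max_speed=40);wait(.2)
for n,r in(("top",(225,350,150,250)),("side",(235,325,180,265))):
    c=camera(n);cv2.imwrite(f"pics/{n}2.png",c["image"]);k,q=tabpt(c,r);print(n,k,q,None if q is None else np.degrees(np.arctan2(*(q[:2]-C)[::-1])))
a=cv2.imread("pics/top2.png")[140:260,220:350];b=cv2.imread("pics/side2.png")[150:270,220:350]
cv2.imwrite("pics/m2.png",cv2.resize(np.hstack([a,b]),None,fx=3,fy=3,interpolation=2));print(read_state()["time"])
E
```

```text
(8, np.float64(-1.3), np.float64(1.8), np.float64(0.7), np.float64(-0.2), np.float64(0.2), np.float64(-0.2))
(16, np.float64(-0.6), np.float64(-0.2), np.float64(0.4), np.float64(-0.0), np.float64(-0.2), np.float64(-0.0))
(24, np.float64(-0.1), np.float64(-0.2), np.float64(0.8), np.float64(-0.2), np.float64(-0.1), np.float64(-0.0))
(32, np.float64(-0.3), np.float64(1.1), np.float64(0.4), np.float64(-0.3), np.float64(0.0), np.float64(-0.1))
(40, np.float64(0.7), np.float64(1.0), np.float64(0.0), np.float64(-0.2), np.float64(0.1), np.float64(-0.1))
(48, np.float64(-0.1), np.float64(-0.2), np.float64(0.3), np.float64(-0.2), np.float64(-0.2), np.float64(0.0))
(56, np.float64(-0.5), np.float64(-0.3), np.float64(0.5), np.float64(-0.3), np.float64(-0.0), np.float64(-0.1))
(64, np.float64(-0.5), np.float64(2.8), np.float64(0.7), np.float64(-0.2), np.float64(0.3), np.float64(-0.1))
(72, np.float64(-0.7), np.float64(1.3), np.float64(-0.9), np.float64(-0.1), np.float64(-0.1), np.float64(-0.0))
(80, np.float64(-0.9), np.float64(-0.4), np.float64(0.0), np.float64(-0.2), np.float64(-0.1), np.float64(-0.0))
10.6417
top 14 [ 522.74977554 -228.62263216   75.        ] -17.29892135471187
side 63 [ 523.74615648 -234.42975561   75.        ] -24.948696914573805
11.375
```

View pics/m2.png

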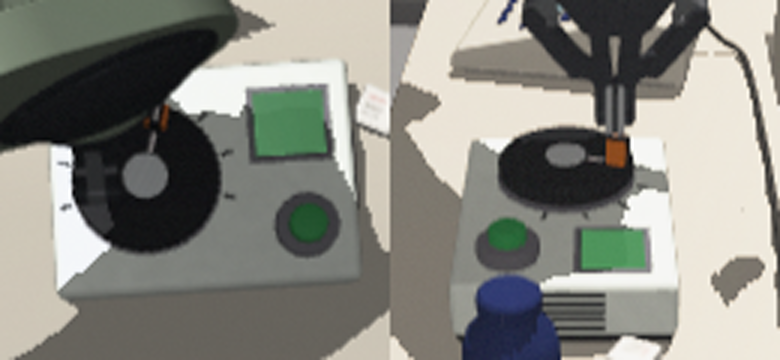

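The tab (at (155,118) in the left half, (615,152) in the right half) is three clicks on, at about -15° against an expected -13°. I push the last click.

```bash
python3 - <<'E'
from plan import *
from workcell import *
from vis import *
f=[]
for tn in(80,88,96,104,112):
    p,R=pose(tn,16,68,180); movel(p,R,max_speed=25); s=read_state();f.append((tn,*s["ft_force"].round(1)))
print(*f,sep="\n")
p,R=pose(100,34,68,180);movel(p,R,max_speed=60)
p[2]=140;movel(p,R,max_speed=150)
p=np.array([457.2,-315.3,130]);movel(p,R,max_speed=150);wait(.2)
for n,r in(("top",(225,350,150,250)),("side",(235,325,180,265))):
    c=camera(n);cv2.imwrite(f"pics/{n}3.png",c["image"]);k,q=tabpt(c,r);print(n,k,q,None if q is None else np.degrees(np.arctan2(*(q[:2]-C)[::-1])))
a=cv2.imread("pics/top3.png")[140:260,220:350];b=cv2.imread("pics/side3.png")[150:270,220:350]
cv2.imwrite("pics/m3.png",cv2.resize(np.hstack([a,b]),None,fx=3,fy=3,interpolation=2));s=read_state();print(s["time"],s["eef_pos"],s["ft_force"])
E
```

```text
(80, np.float64(0.2), np.float64(0.6), np.float64(-0.9))
(88, np.float64(0.5), np.float64(-0.3), np.float64(0.9))
(96, np.float64(1.3), np.float64(1.7), np.float64(1.6))
(104, np.float64(-0.6), np.float64(-0.5), np.float64(0.6))
(112, np.float64(0.6), np.float64(0.6), np.float64(0.8))
top 0 None None
side 61 [ 514.30147758 -247.88364851   75.        ] -48.8375066609936
16.0333 [ 457.48120921 -314.92116071  129.99387126] [-0.06326465  0.54505654  0.31036118]
```

View pics/m3.png

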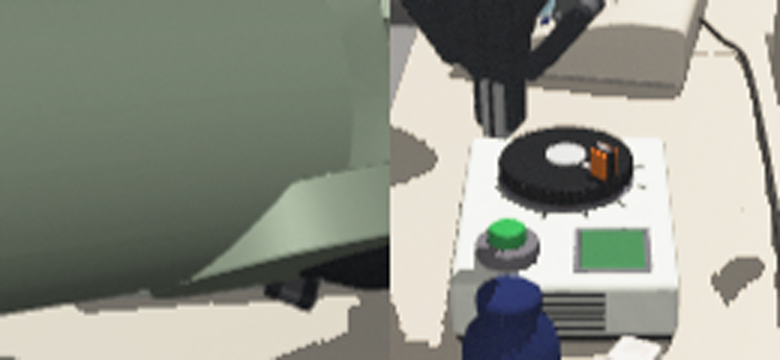

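The side view shows the tab at (602,160), about -45°, so it is four clicks on. The button is clear under the tool, so I press it.

```bash
python3 - <<'E'
from workcell import *
import numpy as np
P=np.array([457.2,-315.3,75]);movel(P,max_speed=100,guard=5)
c=movel(P-[0,0,17],max_speed=12,guard=2);a=read_state();print("touch",c,a["eef_pos"][2],a["ft_force"])
h=movel(P-[0,0,23],max_speed=10,guard=9);b=read_state();print("in",h,b["eef_pos"][2],b["ft_force"],b["time"]);wait(.2);b=read_state();print(b["eef_pos"][2],b["ft_force"])
E
```

```text
touch True 64.72948206032558 [ 0.68127388 -0.52829651  2.45415372]
in True 60.97759296786109 [-1.31263606  2.65842753 11.51120553] 18.2167
60.9857870751937 [-1.12692542  2.68107447 12.51418314]
```

The tool stopped at 61 mm with 12.5 N, about 6 mm below the roughly 67 mm button top and still above the 55 mm housing. The button is bottomed, so I retract.

```bash
python3 - <<'E'
from workcell import *
import cv2,numpy as np
movel([457.2,-315.3,160],max_speed=80)
movel([420,-120,230],max_speed=200);wait(.5)
for n in("top","side"): cv2.imwrite(f"pics/{n}4.png",camera(n)["image"])
a=cv2.imread("pics/top4.png")[140:260,220:410];b=cv2.imread("pics/side4.png")[190:310,220:350]
cv2.imwrite("pics/m4.png",cv2.resize(np.hstack([a,b]),None,fx=2.4,fy=2.4,interpolation=2));s=read_state();print(s["time"],s["ft_force"])
E
```

```text
21.6083 [ 0.11759526  0.98562814 -0.6031668 ]
```

View pics/m4.png

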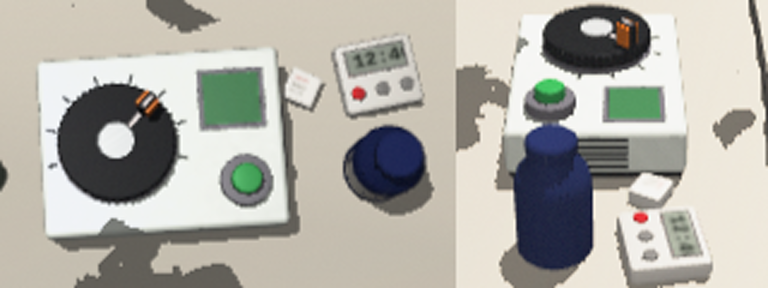

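The tab at (148,103) points at the sixth tick, which is four clicks on. The button is out again, and the bottle, timer and pack haven't moved.

```bash
python3 -c "
from workcell import *
print(finish_job())"
```

```text
the job is handed in; nothing more can be done
None
```

I turned the dial four clicks clockwise, then pressed the green button fully in and let it come out; the loose things stayed in place and the job is handed in, though it returned no verdict.

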